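# Take the filter off the oblique lamp and set its dimmer to step 5

## Task

Slide the amber filter plate up out of the lamp's leaning slot and stand it, ribbed grip edge up, in the trough of the parking stand. Then roll the dimmer's thumbwheel with a fingertip until it rests on step 5, with the orange rib on top at the white pointer. Do not disturb the bottle, the lens case or the tape roll.

Things in the scene. Friction and masses are not known exactly. Their poses are not given: they have to be found in the camera images.
- lamp: Fixed grey oblique lamp on a dark foot, 110 x 120 mm, head top 117 mm high. Origin: on the worktop below the slot floor. It stands sideways: its -x points roughly to the robot's right, and its slot leans 30 degrees from vertical that way: up along the slot is (-0.5, 0, 0.866) in its frame.
- slot_floor (a point): Middle of the floor of the lamp's slot, 30 mm above the worktop. The slot is 9 mm wide across the plate and 96 mm long (lamp's y). Its side rails and the lamp head reach 75 mm up along the slot; the top 55 mm of the plate stand free above them.
- filter_center (a point): Centre of the loose filter plate: amber glass in an aluminium frame, 6 mm thick (its x), 84 mm wide (its y), 130 mm tall (its z, towards the ribbed grip edge), about 0.12 kg. The top 40 mm are a solid metal band with black ribs: pinch it there across the 6 mm. In the slot its z runs up along the slot.
- stand: Fixed parking stand: wooden base 96 x 124 x 12 mm with an upright aluminium trough in the middle. Origin: under the base's centre. Trough along its y: 14 mm wide (x), 100 mm long inside, floor at z = 12 mm, walls to 52 mm, flared lips to 62 mm. A plate left in it stands within 12 degrees of upright, its centre at z = 77 mm.
- dimmer: Fixed grey dimmer console 130 x 90 mm, top at z = 58 mm. Origin: its centre, on the worktop. Its x points away from the robot. A white-tipped black pointer post stands beside the wheel at y = 15 to 21 mm, x = -6 to 6 mm, up to z = 89 mm.
- wheel_axis (a point): Axis of the dimmer's thumbwheel, 60 mm above the worktop, along the dimmer's y. Wheel 82 mm across its ribs, 24 mm wide, top at z = 101 mm, upper half free. Twenty ribs, one per click; one, with a line on both wheel faces, is orange. The axle is sprung: it gives after about 5 N, then 1 N per mm, up to 8 mm. Press it down 2 to 4 mm and stroke.
- wheel (a joint): Turn of the wheel in rad: 0 at the lowest step, 0.314 (18 degrees, 13 mm at the rim) per click, growing as its top rolls away from the robot (dimmer's +x). Step 5 is 1.571: orange rib on top at the pointer. Starts at step 0, 1 or 2; stop at step 8. A click takes about 1 N at the rim; let go, it snaps to the nearest step. Rolling back is allowed.
- buffer_bottle: Loose white bottle with red cap, 60 x 60 x 135 mm, origin under its centre. Bystander.
- objective_case: Loose round lens case, black above white, 41 x 41 x 58 mm, origin under its centre. Bystander.
- tape_roll: Loose roll of tan tape lying flat, 96 mm across, 25 mm high, origin under its centre. Bystander.
Mind the look-alikes: they are no part of the job. There is more than one size of the part that bears filter_center; the job needs the larger.

How it is judged:
By the outcome, as a careful person would: the job done as asked, in the order asked, and still so for the second after the job is handed in, with the robot touching nothing.
It also fails if it takes over 61 s, if anything falls off the work surface, if the arm or the gripper's body presses on something with over 40 N, if the wrist force passes 120 N, or if a joint passes its speed limit or range.

## Robot

A 6-joint arm with a two-finger parallel gripper is mounted at the origin on a cart in front of the work surface, level with it; the furniture and walls round the work are solid. World frame = base frame: x ahead of the robot, y to its left, z up, the work surface at z = 0. Lengths are in m, angles in rad, forces in N, time in s.
With the tool pointing down it reaches from about 0.3 to 0.85 m from the base axis. Payload 5.4 kg.
Tool frame: the origin (TCP) lies midway between the tips of the shut fingers; the grasp point (between the pads) lies 19 mm behind it (ctrl.grip_depth is the distance from the TCP to the grasp point, in m); z points along the fingers, y is the line along which they close (so a half turn about z gives the same grasp; the last joint's range is limited). The gripper opens to 85 mm and grips with 20 to 120 N. Pads are 22 mm wide; open, the fingers measure 114 mm over their backs; the gripper's body (76 mm by 85 mm) begins 54 mm behind the grasp point. The pads swing forward as they close: fully open they stand 13 mm farther back than shut.
Start: joints at [0.893, 0.158, 1.597, -0, 1.386, -0.21], TCP at [0.259, 0.513, 0.231] pointing down, gripper open.
Joint ranges: [-2.91, 2.91], [-0.94, 2.29], [0.18, 2.7], [-1.29, 4.43], [0.17, 2.64], [-3, 3]. Speed limits (rad/s): [2.57, 2.57, 3.14, 3.14, 3.14, 3.14].

## Interface

Orientations are given as a unit quaternion [x, y, z, w].
In Python, from plant import readout, vision, job, ctrl gives the robot as it stands. The module is installed in compiled form; this text tells all that it offers.
- The arm moves only by the tool drive_tool, never from a script. Its argument "commands" is a list of rows, each a list of 4 numbers: the shift along the tool's x, y, z in cm, then the turn about the tool's z in degrees. In form: [[tx, ty, tz, roll], ...]. A call has 1 to 12 rows; each row is the pose to reach, as a shift and turn from the pose commanded when the call began, along the tool's axes at that moment; what a row does not reach only later rows make up. A row lasts 1/10 s, in which the tool goes at most 50 mm and 8.59 degrees, less where a joint would pass 70% of its speed; a pose out of reach is approached as far as the arm can. A call with a gripper value outside its range is refused whole. "fingers" is the finger opening in cm, from 0 to 8.54, set as the call begins (left out, the last holds). The fingers move at their own pace and stop on an object; "force" is the grip in N (left out, the last holds). Time passes only in rows, so rows that repeat a pose let the fingers close. It gives the time, the measured TCP pose, the force, the opening and the grip force at its end, in the units of the state.
- readout.get_state(): the state, without advancing time (a new reading comes with each control period).
- vision.snapshot(name): name is "side" or "top" or "wrist"; returns a dict with "image" (420x560x3 uint8, red, green, blue), "fx", "fy", "cx", "cy" (pixels), "D" ([k1, k2, p1, p2, k3] as OpenCV has them; the pictures are not rectified), "cam_to_world" (4x4, takes a point from camera to world coordinates); the wrist camera has in their place "T_tool_cam" (4x4, takes a point from camera to tool coordinates, whose origin is the TCP and whose axes are the flange's). Camera axes: x right, y down, z forward; pixel columns grow to the right and rows downward; lengths in m; the calibration is good to about 2 mm. A picture is of the moment at which its call begins: read the wrist's pose just before it. There is no depth.
- job.close_job(): hands the job in; it is judged then, once.
The state is a dict: "clock": time; "joint_positions": joint angles; "qd": joint speeds; "effort": joint torques, N m; "tcp_pos": TCP position; "tool_rot": TCP orientation; "force": force on the tool from outside, world axes, zero at the start; "moment": the same for the moment, N m; "width": finger opening in m; "finger_force": force on a finger pad.
Only numpy, scipy, OpenCV 4.12 (cv2) and the standard library are available. Lean on these libraries where they do the work, as an engineer would, in place of code of your own. Each camera call takes 0.05 s, during which the arm holds its last target. There are 200 camera calls.

## Working session

There is one attempt and no reset: what is moved stays moved. The work goes in short steps, Python scripts to look and compute and a tool call to move; the robot and the scene stay as the last step left them, time stands still between calls to the robot, and variables do not carry over. Pictures are saved under pics/ and viewed, at most 10 in all, crops included, and the job is handed in when it is done.

Besides the shell and the picture viewer there is one more tool, called as name(argument=value, ...), one argument or row to a line, values as JSON. drive_tool: Moves the arm, as the interface text tells. Its arguments: {"type":"object","properties":{"commands":{"type":"array"},"fingers":{"type":"number"},"force":{"type":"number"}},"required":["commands"]}

```bash
mkdir -p pics
cat > h.py <<'E'
import numpy as np, cv2
from scipy.spatial.transform import Rotation as R
from plant import readout, vision, job, ctrl
def snap(name, fn=None):
    st=readout.get_state(); s=vision.snapshot(name); im=cv2.cvtColor(s["image"],cv2.COLOR_RGB2BGR)
    K=np.array([[s["fx"],0,s["cx"]],[0,s["fy"],s["cy"]],[0,0,1]]);D=np.array(s["D"],float)
    if name=="wrist":
        T=np.eye(4);T[:3,:3]=R.from_quat(st["tool_rot"]).as_matrix();T[:3,3]=st["tcp_pos"];T=T@np.array(s["T_tool_cam"])
    else: T=np.array(s["cam_to_world"])
    if fn: cv2.imwrite(fn,im); np.savez(fn+'.npz',K=K,D=D,T=T)
    return im,K,D,T
def load(fn):
    z=np.load(fn+'.npz'); return cv2.imread(fn),z['K'],z['D'],z['T']
def ray(c,px):
    _,K,D,T=c; u=cv2.undistortPoints(np.array([[px]],float),K,D)[0,0]
    d=T[:3,:3]@np.array([u[0],u[1],1]); return T[:3,3],d/np.linalg.norm(d)
def onz(c,px,z):
    o,d=ray(c,px); return o+d*(z-o[2])/d[2]
def tri(c1,p1,c2,p2):
    o1,d1=ray(c1,p1);o2,d2=ray(c2,p2)
    s=np.linalg.lstsq(np.c_[d1,-d2],o2-o1,rcond=None)[0]
    a=o1+s[0]*d1;b=o2+s[1]*d2
    return (a+b)/2,np.linalg.norm(a-b)
def proj(c,P):
    _,K,D,T=c; Ti=np.linalg.inv(T); p=(Ti[:3,:3]@np.atleast_2d(P).T).T+Ti[:3,3]
    return cv2.projectPoints(p.astype(float),np.zeros(3),np.zeros(3),K,D)[0][:,0]
E
python3 - <<'E'
from h import *
ims=[]
for n in("side","top","wrist"):
    c=snap(n,f"pics/{n}0.png"); print(n,c[3].round(3).tolist(),c[1][0,0])
print(readout.get_state(),ctrl.grip_depth)
E
```

```text
side [[0.945, -0.144, 0.293, 0.037], [-0.326, -0.427, 0.843, -1.27], [0.003, -0.893, -0.451, 0.847], [0.0, 0.0, 0.0, 1.0]] 498.89430939576044
top [[-0.476, -0.754, 0.453, -0.328], [-0.88, 0.41, -0.241, 0.612], [-0.004, -0.514, -0.858, 1.759], [0.0, 0.0, 0.0, 1.0]] 506.5808704569634
wrist [[0.45, 0.848, 0.279, 0.188], [0.893, -0.427, -0.142, 0.55], [-0.002, 0.313, -0.95, 0.373], [0.0, 0.0, 0.0, 1.0]] 358.7185583662316
{'clock': 0.15, 'joint_positions': array([ 8.92918971e-01,  1.58941407e-01,  1.59797540e+00,  1.33293225e-05,
        1.38620883e+00, -2.10058951e-01]), 'qd': array([ 8.88208528e-05, -2.26235746e-03, -2.92083895e-03, -2.44996622e-04,
        2.36173760e-03,  9.52260561e-05]), 'effort': array([ 1.47733357e-03, -3.96379638e+01, -3.31783283e+01, -1.87248238e-04,
        5.56819170e-03, -7.34179412e-05]), 'tcp_pos': array([0.2589762 , 0.51283839, 0.23050599]), 'tool_rot': array([ 2.31783158e-01,  9.72767177e-01, -6.89370447e-04, -3.35143988e-04]), 'force': array([0.96544889, 1.0525691 , 0.69221412]), 'moment': array([0.06440131, 0.00890749, 0.02491046]), 'finger_force': 0.0, 'width': 0.08567281639054339} 0.0187
```

View pics/side0.png

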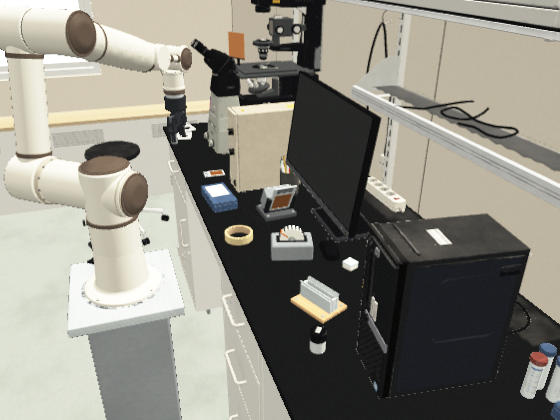

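View pics/top0.png

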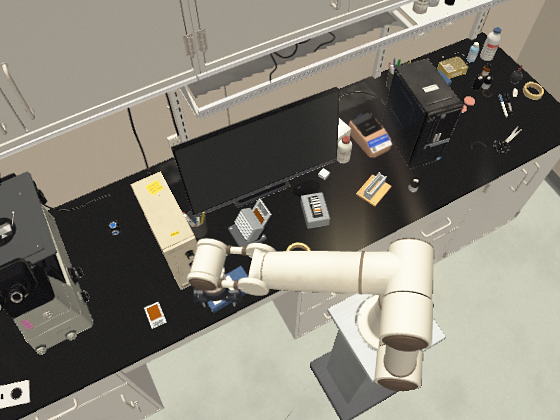

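Side view: lamp (278,203), dimmer (292,243), stand (319,298), lens case (318,340), tape (238,235). Amber look-alikes: a plate on the microscope (236,45) and a small flat card (213,173), which is at (155,315) in top. The plate in the lamp is at side (285,196), top (262,212), and the bottle at top (345,148).

Run:
```python
from h import *
s=load("pics/side0.png");t=load("pics/top0.png")
for n,a,b in [("plate",(285,196),(260,214)),("dimmer",(292,248),(316,212)),("stand",(319,302),(374,189)),("case",(318,342),(413,186)),("scopeplate",(236,45),(0,0))]:
    if b[0]: print(n,*tri(s,a,t,b), "z0",onz(t,b,0.03).round(3))
for n,b,z in [("bottle",(344,155),.05),("tape",(298,248),.02),("card",(155,315),0.0)]: print(n,onz(t,b,z).round(3))
print("tape side",onz(s,(238,235),.02).round(3),"card side",onz(s,(213,173),0.0))
a=cv2.resize(s[0][160:360,195:355],None,fx=2.5,fy=2.5,interpolation=3)
b=cv2.resize(t[0][135:260,225:345],None,fx=3.3,fy=3.3,interpolation=3)
o=np.zeros((500,796,3),np.uint8);o[:500,:400]=a;o[:b.shape[0],400:400+b.shape[1]]=b[:500]
cv2.imwrite("pics/c1.png",o)
```

```text
plate [0.56984802 0.21563116 0.09824689] 0.00748729083354574 z0 [0.602 0.2   0.03 ]
dimmer [ 0.51438703 -0.00330677  0.02179785] 0.010874172225915664 z0 [0.504 0.001 0.03 ]
stand [ 0.49562395 -0.27323228  0.01210869] 0.003950338330598927 z0 [ 0.485 -0.264  0.03 ]
case [ 0.42850323 -0.42286503  0.01704907] 0.0049393414810654295 z0 [ 0.42  -0.415  0.03 ]
bottle [ 0.679 -0.238  0.05 ]
tape [0.404 0.139 0.02 ]
card [0.423 0.725 0.   ]
tape side [0.38  0.139 0.02 ] card side [0.42497159 0.73773791 0.        ]
```

View pics/c1.png

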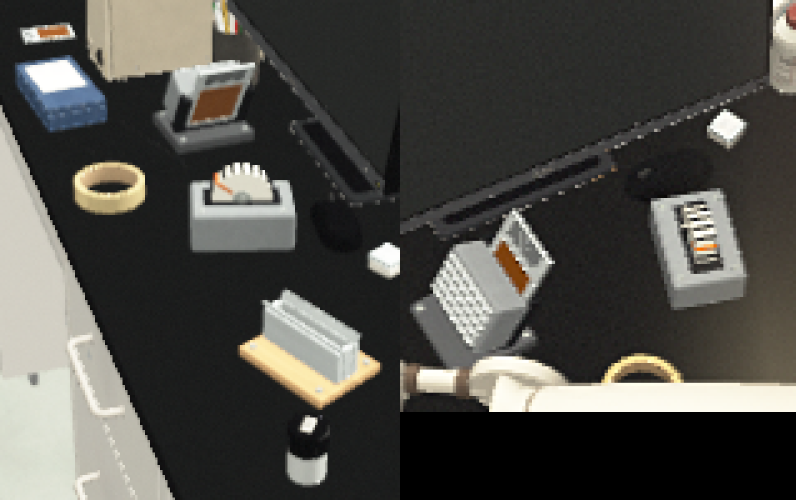

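Right: the lamp head is on the left and the plate leans right, showing its amber window and the ribbed band on top. This is the larger plate in the slot, so it's my choice. The others are a small card and the plate on the microscope. I'll move the wrist camera over the scene.

drive_tool(
  commands=[
    [-4,-2.4,-4,0],
    [-8,-5,-8,0],
    [-12,-7.5,-9,0],
    [-16,-10,-9,0],
    [-20,-12.5,-9,0],
    [-24,-15,-9,0],
    [-28,-17.5,-9,0],
    [-32,-20,-9,0],
    [-36,-22,-9,0],
    [-39,-24,-9,0],
    [-39,-24,-9,0],
    [-39,-24,-9,0],
  ],
)

```text
clock: 1.35
tcp_pos: [0.4991, 0.1228, 0.3208]
tool_rot: [0.233, 0.973, 0.0, -0.001]
force: [0.5, 1.0, 0.1]
width: 0.0855
finger_force: 0.0
```

Run:
```python
from h import *
snap("wrist","pics/w1.png"); snap("side","pics/side1.png"); snap("top","pics/top1.png")
```

```text
(no output)
```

View pics/w1.png

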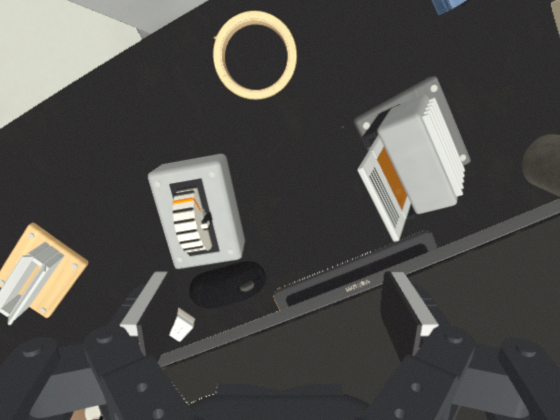

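The wrist view shows the lamp with the plate's top edge (359,172)-(397,240), the dimmer (197,212) with its orange rib at (185,203), the stand (40,270) and the tape (255,55). I'll zoom in for corners.

Run:
```python
from h import *
w=load("pics/w1.png")[0]
a=cv2.resize(w[70:250,340:480],None,fx=3.2,fy=3.2,interpolation=2)
b=cv2.resize(w[145:275,140:255],None,fx=3,fy=3,interpolation=2)
c=cv2.resize(w[220:325,0:95],None,fx=2,fy=2,interpolation=2)
o=np.zeros((600,793,3),np.uint8);o[:576,:448]=a;o[:390,448:]=b;o[390:,448:448+190]=c
cv2.imwrite("pics/c2.png",o)
```

```text
(no output)
```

View pics/c2.png

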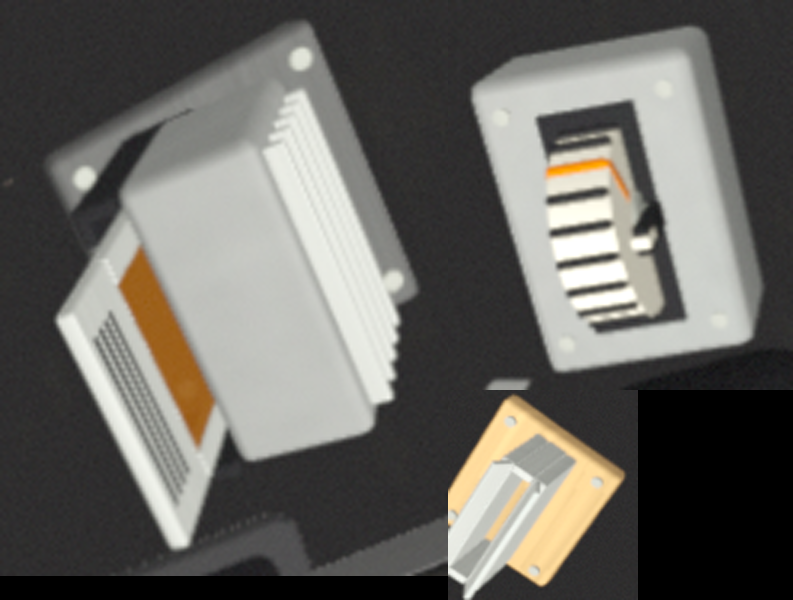

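Run:
```python
from h import *
c=load("pics/w1.png")
L=lambda x,y:(x/3.2+340,y/3.2+70); Dm=lambda x,y:((x-448)/3+140,y/3+145); S=lambda x,y:((x-448)/2,(y-390)/2+220)
A=onz(c,L(60,321),.1411);B=onz(c,L(173,549),.1411);A2=onz(c,L(76,312),.1441);B2=onz(c,L(190,541),.1441)
print("plate",A,B,A2,B2,np.linalg.norm(A-B),np.linalg.norm(A2-B2))
d=(B+B2-A-A2)/2; y=d/np.linalg.norm(d); print("len dir",y,"thick",(A2-A),(B2-B))
m=(A+B+A2+B2)/4; print("topmid",m)
sc=[onz(c,Dm(*p),.058) for p in[(501,117),(664,88),(719,320),(566,345)]]
print("dim screws",np.round(sc,4).tolist(),"ctr",np.mean(sc,0)); 
for i in range(4): print(np.linalg.norm(sc[i]-sc[(i+1)%4]).round(4),(sc[(i+1)%4]-sc[i]).round(4))
st=[onz(c,S(*p),.012) for p in[(512,396),(625,476),(543,586)]]
print("stand",np.round(st,4).tolist(),np.linalg.norm(st[0]-st[1]),np.linalg.norm(st[1]-st[2]),"ctr",(st[0]+st[2])/2)
sr=[onz(c,S(*p),.012) for p in[(510,422),(598,482),(534,571)]];print(np.round(sr,4).tolist(),"ctr",(sr[0]+sr[2])/2,sr[1]-sr[0],sr[2]-sr[1])
print("lamp foot screws",[onz(c,L(*p),.012).round(4).tolist() for p in[(84,178),(301,58),(392,280)]])
```

```text
plate [0.52676083 0.19205794 0.1411    ] [0.60880415 0.19546864 0.1411    ] [0.52549065 0.19687128 0.1441    ] [0.60702017 0.20076411 0.1441    ] 0.08211418355693602 0.08162240660912298
len dir [9.99004677e-01 4.46055569e-02 3.39028770e-16] thick [-0.00127018  0.00481333  0.003     ] [-0.00178397  0.00529547  0.003     ]
topmid [0.56701895 0.19629049 0.1426    ]
dim screws [[0.4604, -0.0167, 0.058], [0.4795, 0.0465, 0.058], [0.5754, 0.0171, 0.058], [0.5565, -0.0463, 0.058]] ctr [5.17943597e-01 1.48925018e-04 5.80000000e-02]
0.066 [0.0191 0.0632 0.    ]
0.1003 [ 0.0959 -0.0294  0.    ]
0.0662 [-0.0189 -0.0635  0.    ]
0.1006 [-0.0961  0.0296  0.    ]
stand [[0.43, -0.2264, 0.012], [0.5166, -0.1903, 0.012], [0.5642, -0.3076, 0.012]] 0.09380192717872002 0.1266363467147376 ctr [ 0.49708301 -0.2670119   0.012     ]
[[0.4448, -0.2406, 0.012], [0.5116, -0.2114, 0.012], [0.5503, -0.3053, 0.012]] ctr [ 0.49757022 -0.27293613  0.012     ] [6.67605162e-02 2.92045913e-02 5.55111512e-17] [ 3.87167978e-02 -9.38973526e-02 -5.55111512e-17]
lamp foot screws [[0.518, 0.2359, 0.012], [0.5133, 0.3282, 0.012], [0.6111, 0.3328, 0.012]]
```

Run:
```python
from h import *
c=load("pics/w1.png");s=load("pics/side0.png");t=load("pics/top0.png")
Dm=lambda x,y:((x-448)/3+140,y/3+145);L=lambda x,y:(x/3.2+340,y/3.2+70)
yaw=np.deg2rad(-17);ex=np.array([np.cos(yaw),np.sin(yaw),0]);ey=np.array([-np.sin(yaw),np.cos(yaw),0]);C=np.array([.518,0,.060])
for p in[(548,174),(580,169),(608,163)]:
    o,d=ray(c,Dm(*p)); o=o-C; a=np.array([o@ex,o[2]]);b=np.array([d@ex,d[2]])
    k=np.roots([b@b,2*a@b,a@a-.041**2]).min(); q=o+k*d
    print("orange: y",(q@ey).real.round(4),"angle from top deg",np.degrees(np.arctan2(q@ex,q[2])).round(1))
print("pointer tip",(onz(c,Dm(645,240),.089)-C)@np.c_[ex,ey])
for p in[(125,200),(250,460),(160,150)]: print("head edge z117",onz(c,L(*p),.117).round(4))
for a,b in[((290,150),(188,213)),((358,238),(335,165))]: print("monitor low corner",*tri(s,a,t,b))
for a,b in[((299,73),(174,152)),((380,119),(338,88))]: print("monitor top",*tri(s,a,t,b))
x=(.045,-.999)
print(readout.get_state()["tcp_pos"],R.from_quat(readout.get_state()["tool_rot"]).as_matrix().round(3).tolist())
```

```text
orange: y -0.0104 angle from top deg -50.6
orange: y 0.0019 angle from top deg -50.4
orange: y 0.0126 angle from top deg -51.1
pointer tip [-0.00101745  0.0199378 ]
head edge z117 [0.5087 0.2267 0.117 ]
head edge z117 [0.6043 0.232  0.117 ]
head edge z117 [0.4997 0.2416 0.117 ]
monitor low corner [0.67110704 0.46099845 0.16735359] 0.022091082274558548
monitor low corner [ 0.64449663 -0.15852045  0.10859931] 0.044805176826123505
monitor top [0.70301767 0.44140361 0.47113445] 0.003074008213661177
monitor top [ 0.69093797 -0.16869138  0.47214854] 0.006222828673815544
[0.49858212 0.12425264 0.3212657 ] [[-0.893, 0.449, -0.0], [0.449, 0.893, 0.0], [0.0, 0.0, -1.0]]
```

Orange rib is about 51° before the top, so the wheel is at step 2 and needs 3 clicks forward. The plate top mid is (0.567,0.196,0.143), and its length of 82 mm (84 expected) fits. Next I go above the plate and align.

drive_tool(
  commands=[
    [-0.5,2.5,0,-8],
    [-1,5,1,-16],
    [-1.6,7.5,4,-24],
    [-2.1,9.9,8,-29.5],
    [-2.1,9.9,12,-29.5],
    [-2.1,9.9,12,-29.5],
    [-2.1,9.9,12,-29.5],
  ],
  fingers=4.5,
  force=25,
)

```text
clock: 2.2
tcp_pos: [0.5619, 0.2028, 0.2018]
tool_rot: [-0.024, 1.0, -0.0, -0.0]
force: [0.7, 0.5, 1.2]
width: 0.0448
finger_force: 0.0
```

Run:
```python
from h import *
c=snap("wrist","pics/w2.png"); st=readout.get_state()
print(st["tcp_pos"],R.from_quat(st["tool_rot"]).as_matrix().round(3).tolist(),st["width"],st["joint_positions"].round(2))
print(proj(c,[[.527,.194,.1426],[.608,.198,.1426]]))
```

```text
[0.5631857  0.20265751 0.20373837] [[-0.999, -0.048, 0.003], [-0.048, 0.999, 0.0], [-0.003, 0.0, -1.0]] 0.044967476496436606 [ 0.14  0.24  1.56 -0.    1.34 -1.47]
[[265.94506185 167.41600326]
 [267.44334309 290.77754856]]
```

View pics/w2.png

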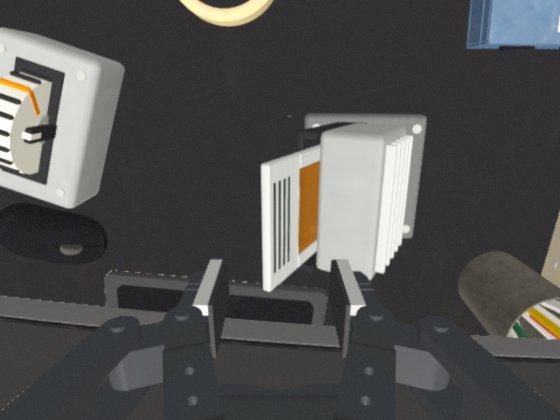

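The projected top edge (266,167)-(267,291) matches the picture (266,168)-(268,286). I'll descend and pinch.

drive_tool(
  commands=[
    [0,0,4,0],
    [0,0,7,0],
    [0,0,8,0],
    [0,0,8,0],
    [0,0,8,0],
  ],
)

```text
clock: 2.75
tcp_pos: [0.5644, 0.2022, 0.1243]
tool_rot: [-0.024, 1.0, 0.0, 0.002]
force: [-0.6, -0.4, 0.1]
width: 0.0451
finger_force: 0.0
```

drive_tool(
  commands=[
    [0,0,0,0],
    [0,0,0,0],
    [0,0,0,0],
    [0,0,0,0],
    [0,0,0,0],
    [0,0,0,0],
  ],
  fingers=0,
  force=25,
)

```text
clock: 3.35
tcp_pos: [0.5639, 0.2024, 0.1235]
tool_rot: [-0.023, 1.0, 0.0, 0.002]
force: [-1.0, 0.2, 6.1]
width: 0.0148
finger_force: 22.7
```

drive_tool(
  commands=[
    [0,-0.5,-0.87,0],
    [0,-1,-1.73,0],
    [0,-1.5,-2.6,0],
    [0,-1.5,-2.6,0],
  ],
)

```text
clock: 3.75
tcp_pos: [0.5642, 0.1866, 0.1494]
tool_rot: [-0.023, 1.0, 0.0, 0.001]
force: [-1.6, 2.2, 3.0]
width: 0.015
finger_force: 25.9
```

Run:
```python
from h import *
w=snap("wrist","pics/w3.png");s=snap("side","pics/s3.png")
a=cv2.resize(w[0],None,fx=.8,fy=.8);b=cv2.resize(s[0][150:250,230:330],None,fx=3.3,fy=3.3,interpolation=2)
o=np.zeros((336,780,3),np.uint8);o[:,:448]=a;o[:330,448:778]=b;cv2.imwrite("pics/c3.png",o)
```

```text
(no output)
```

View pics/c3.png

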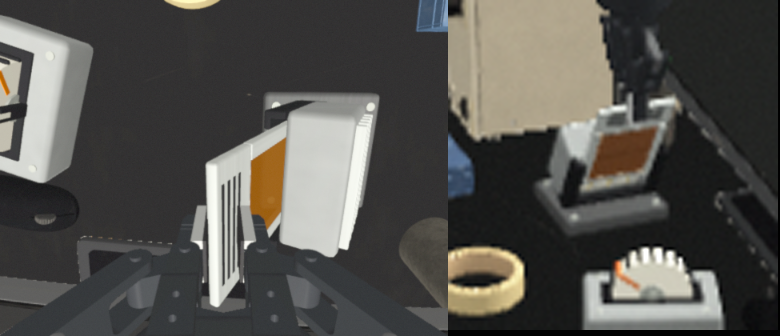

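The plate is sliding up with the gripper: its window is higher in the side crop, and the pinch is holding. I'll keep pulling.

drive_tool(
  commands=[
    [0,-0.5,-0.87,0],
    [0,-1,-1.73,0],
    [0,-1.5,-2.6,0],
    [0,-2,-3.46,0],
    [0,-2.5,-4.33,0],
    [0,-3,-5.2,0],
    [0,-3.5,-6.06,0],
    [0,-4,-6.93,0],
    [0,-4,-8,0],
    [0,-4,-9,0],
  ],
)

```text
clock: 4.85
tcp_pos: [0.5652, 0.1468, 0.2382]
tool_rot: [-0.023, 1.0, -0.0, 0.0]
force: [1.7, -0.1, -1.4]
width: 0.005
finger_force: 24.9
```

Run:
```python
from h import *
w=snap("wrist","pics/w4.png");s=snap("side","pics/s4.png")
a=cv2.resize(w[0],None,fx=.8,fy=.8);b=cv2.resize(s[0][130:240,230:330],None,fx=3,fy=3,interpolation=2)
o=np.zeros((336,780,3),np.uint8);o[:,:448]=a;o[:330,448:748]=b;cv2.imwrite("pics/c4.png",o)
st=readout.get_state();print(st["tcp_pos"],st["width"],st["force"],st["moment"])
```

```text
[0.56626736 0.1472054  0.23962752] 0.004711421631894049 [-0.74391537  0.47340642 -0.79167427] [ 0.04193765 -0.00166256 -0.02363224]
```

View pics/c4.png

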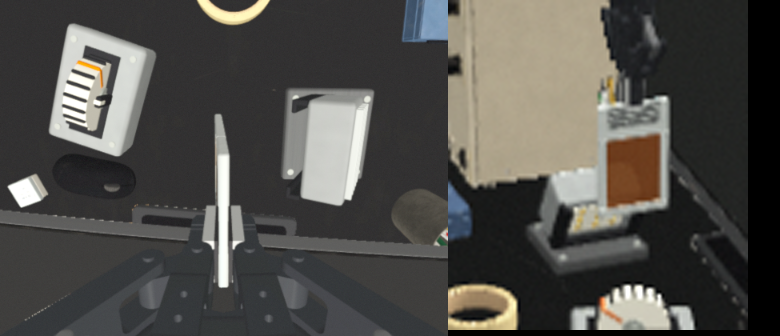

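The plate has come free and swung upright between the pads; in the picture its near edge runs (218,114)-(222,152) and its far top end is at (222,287). I'll measure how it sits in the grip.

Run:
```python
from h import *
c=load("pics/w4.png"); st=readout.get_state(); p=np.array(st["tcp_pos"]);Rm=R.from_quat(st["tool_rot"]).as_matrix()
def pl(px):
    o,d=ray(c,px);n=Rm[:,1];k=(p-o)@n/(d@n);return ((o+k*d-p)@Rm*1000).round(1)
for q in[(218,114),(220,152),(222,287)]: print(pl((q[0]/.8,q[1]/.8)))
g=cv2.cvtColor(c[0],cv2.COLOR_BGR2GRAY)
for r in range(130,200,6): print(r,g[r,262:292:2])
for r in range(345,370,3): print(r,g[r,268:290:2])
```

```text
[  80.    -0.  -141.3]
[  79.9   -0.  -141.1]
[  78.9    0.  -140.3]
130 [48 52 47 47 51 50 50 49 50 49 49 51 49 50 50]
136 [50 50 51 48 49 49 50 49 49 51 52 50 51 48 49]
142 [ 49  46  49  58 101 106 104  62  50  50  49  49  48  52  50]
148 [ 49  48  51 121 169 172 172 168  69  50  52  48  47  52  48]
154 [ 47  48  46 104 166 175 174 174 138  54  50  50  48  44  50]
160 [ 51  50  51 102 162 172 172 173 172 102  49  52  48  50  49]
166 [ 49  49  50  99 159 170 171 172 172 166  60  48  48  48  48]
172 [ 47  49  49  98 182 166 173 173 173 173 126  52  50  50  50]
178 [ 46  49  51 104 170 161 170 172 171 172 165  70  49  53  47]
184 [ 49  50  51  87 163 160 170 174 173 172 173 131  52  47  49]
190 [ 49  50  49  84 156 159 168 172 171 172 172 167  85  49  51]
196 [ 50  49  48  84 152 209 239 247 252 254 254 241 174  54  47]
345 [109  96 127 234 250 253 252 252 229 102  96]
348 [114  95 118 233 250 253 253 251 229  98  97]
351 [146  96 111 232 250 253 253 250 228  99  96]
354 [ 68  63 101 231 250 253 252 250 227  78  61]
357 [ 63  65  79 221 250 253 252 249 208  71  64]
360 [63 61 65 65 81 66 64 68 63 62 59]
363 [63 62 64 64 65 62 61 63 59 59 62]
366 [63 61 61 58 63 62 64 63 62 62 62]
369 [61 62 65 64 60 63 63 61 61 61 61]
```

Run:
```python
from h import *
from scipy.optimize import least_squares
c=load("pics/w4.png"); st=readout.get_state(); p=np.array(st["tcp_pos"]);Rm=R.from_quat(st["tool_rot"]).as_matrix()
def f(u):
    x,z,t=u; a=np.array([np.cos(t),0,np.sin(t)]);b=np.array([-np.sin(t),0,np.cos(t)]) # a: toward robot, b: down
    m=np.array([x,0,z]); P=np.array([m+a*.042,m-a*.042,m+a*.042+b*.13])
    return proj(c,P@Rm.T+p)[:,1]-[195,358.5,143]
r=least_squares(f,[0,-.02,0],x_scale=[.01,.01,.1]);print(r.x,np.degrees(r.x[2]),r.fun)
```

```text
[-0.00371011 -0.0003744  -0.01684141] -0.9649414288499126 [-5.68434189e-14  9.09494702e-13  3.12638804e-13]
```

Run:
```python
from h import *
from scipy.optimize import least_squares
c=load("pics/w4.png"); st=readout.get_state(); p=np.array(st["tcp_pos"]);Rm=R.from_quat(st["tool_rot"]).as_matrix()
for t in (-.03,0,.03):
  def f(u):
    x,z=u; a=np.array([np.cos(t),0,np.sin(t)]);b=np.array([-np.sin(t),0,np.cos(t)])
    m=np.array([x,0,z]); P=np.array([m+a*.042,m+a*.042+b*.13]); return proj(c,P@Rm.T+p)[:,1]-[195,143]
  print(t,least_squares(f,[0,-.02],x_scale=.01).x)
s=load("pics/s4.png");m=cv2.inRange(cv2.cvtColor(s[0],cv2.COLOR_BGR2HSV),(5,120,50),(20,255,200));m[:150]=0;m[220:]=0;m[:,:270]=0;m[:,320:]=0
n,l,q,ce=cv2.connectedComponentsWithStats(m);i=1+q[1:,4].argmax();print(q[i],ce[i]);print(cv2.minAreaRect(np.argwhere(l==i)[:,::-1].astype(np.float32)))
bx=cv2.boxPoints(cv2.minAreaRect(np.argwhere(l==i)[:,::-1].astype(np.float32)))
for b in bx:
    o,d=ray(s,b.astype(float));n_=Rm[:,1];k=(p-o)@n_/(d@n_);print(b,(o+k*d-p)@Rm)
```

```text
-0.03 [-0.00705414  0.01147168]
0 [ 0.00059094 -0.01557135]
0.03 [ 0.00830754 -0.04272783]
[283 175  17  24 362] [290.97790055 186.44475138]
((291.0, 186.5), (23.0, 16.0), 90.0)
[283. 175.] [ 2.59616885e-02 -2.76997876e-16  2.76841700e-02]
[299. 175.] [-3.12056964e-02 -1.10232239e-16  3.66764210e-02]
[299. 198.] [-3.28287526e-02  5.47731057e-17  1.21330165e-01]
[283. 198.] [ 2.56841420e-02 -4.15102551e-17  1.10924047e-01]
```

The plate sits nearly straight with its bottom about 110 mm below the TCP. I'll carry it over to the stand.

drive_tool(
  commands=[
    [0.5,-2,-3,0],
    [1,-6,-4,8],
    [2,-10,-4,16],
    [3,-15,-4,24],
    [4,-20,-4,32],
    [5,-25,-4,40],
    [6,-30,-4,48],
    [7,-35,-4,56],
    [8.9,-39,-4,64],
    [8.9,-41.3,-4,70],
    [8.9,-41.3,-4,70],
    [8.9,-41.3,-4,70],
  ],
)

```text
clock: 6.15
tcp_pos: [0.4955, -0.2694, 0.2768]
tool_rot: [0.554, 0.833, 0.0, -0.001]
force: [0.3, -0.3, -1.6]
width: 0.005
finger_force: 24.9
```

Run:
```python
from h import *
c=snap("wrist","pics/w5.png");snap("side","pics/s5.png");t=snap("top","pics/t5.png"); st=readout.get_state()
print(st["tcp_pos"],R.from_quat(st["tool_rot"]).as_matrix().round(3).tolist(),st["width"],st["joint_positions"].round(2))
```

```text
[ 0.4960217  -0.26827966  0.27724695] [[-0.388, 0.922, -0.0], [0.922, 0.388, 0.0], [0.0, 0.0, -1.0]] 0.004897233228804913 [-0.71  0.1   1.57  0.    1.47 -1.11]
```

View pics/w5.png

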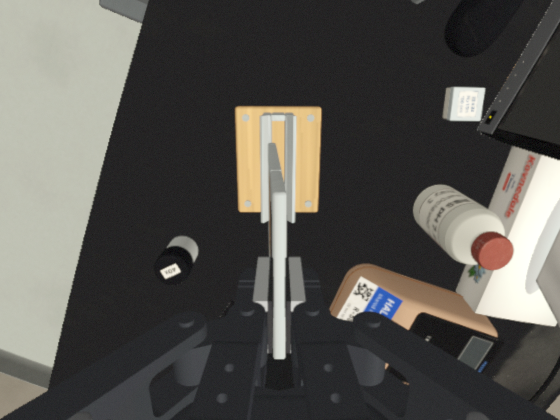

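Stand base corners: (236,107),(321,107),(238,212),(319,213), with screws at (246,118),(310,118),(248,204),(310,204). The plate is straight over it. I'll refine the centre and axis.

Run:
```python
from h import *
c=load("pics/w5.png");st=readout.get_state();p=np.array(st["tcp_pos"]);Rm=R.from_quat(st["tool_rot"]).as_matrix()
hsv=cv2.cvtColor(c[0],cv2.COLOR_BGR2HSV);m=cv2.inRange(hsv,(12,60,120),(25,200,255));m[250:]=0;m[:,:200]=0;m[:,350:]=0
pts=np.argwhere(m)[:,::-1];W=np.array([((onz(c,q,.012)-p)@Rm)[:2] for q in pts[::3]],np.float32)*1000
r=cv2.minAreaRect(W);print("base rect tool mm",r)
S=np.array([((onz(c,q,.012)-p)@Rm)[:2]*1000 for q in[(246,118),(310,118),(310,204),(248,204)]]);print(S.round(1).tolist(),S.mean(0),np.diff(S,axis=0).round(1).tolist())
# plate near bottom corner & top near corner in row; lips ends at z=.062
for q in[(267,114),(290,114),(268,221),(292,221)]: print("lip",((onz(c,q,.062)-p)@Rm)[:2]*1000)
g=cv2.cvtColor(c[0],cv2.COLOR_BGR2GRAY)
for rr in (148,160,175,188,192,196): print(rr,g[rr,256:300:2])
```

```text
base rect tool mm ((-2.4462966918945312, -0.9995689392089844), (123.84210205078125, 96.0705337524414), 0.14292588829994202)
[[46.5, -36.3], [46.4, 34.9], [-54.3, 37.4], [-54.2, -36.8]] [-3.91041642 -0.23598794] [[-0.1, 71.2], [-100.7, 2.5], [0.1, -74.2]]
lip [ 54.27857441 -11.31266406]
lip [54.25056407 11.06139592]
lip [-56.91467714 -11.4807462 ]
lip [-56.94608854  14.10188588]
148 [202 201 184 212 211 208 162 139 138 138 160 201 200 199 166 176 156 157
 169 219 210 202]
160 [202 202 188 212 211 210 159 141 138 139 136 143 196 200 167 174 157 157
 177 220 207 202]
175 [202 203 189 210 213 212 167 130 141 140 137 135 134 179 164 176 159 160
 194 220 201 202]
188 [203 205 188 205 212 212 174 117 139 140 139 140 140 136 142 174 160 159
 201 223 202 201]
192 [203 204 189 202 213 213 176 116 138 158 169 169 172 177 174 166 158 159
 202 222 203 201]
196 [204 203 189 201 213 212 175 114 155 193 212 217 221 223 219 187 160 159
 204 221 201 200]
```

Run:
```python
from h import *
c=load("pics/w5.png");st=readout.get_state();p=np.array(st["tcp_pos"]);Rm=R.from_quat(st["tool_rot"]).as_matrix()
g=cv2.cvtColor(c[0],cv2.COLOR_BGR2GRAY)
for rr in (140,142,144,146): print(rr,g[rr,256:300:2])
for q,z in[((272.3,147),.111),((280,197),-.019)]: print(((onz(c,q,p[2]-z)-p)@Rm)*1000)
```

```text
140 [202 201 181 212 211 208 211 207 197 198 198 200 200 200 170 172 155 158
 166 220 212 201]
142 [201 200 180 211 211 209 203 191 179 189 197 200 199 200 168 172 156 158
 164 220 212 202]
144 [201 201 180 211 210 209 163 143 143 143 189 201 199 200 167 173 155 158
 166 219 211 201]
146 [201 201 184 212 212 208 162 139 136 137 180 201 200 200 167 174 155 157
 167 220 210 201]
[ 38.76053797  -4.43970025 111.01652458]
[ 41.58953687   0.60933521 -18.98169411]
```

drive_tool(
  commands=[
    [-0.2,0.4,2,0],
    [-0.2,0.4,5,0],
    [-0.2,0.4,8,0],
    [-0.2,0.4,9.5,0],
    [-0.2,0.4,10.5,0],
    [-0.2,0.4,11.5,0],
    [-0.2,0.4,12.5,0],
    [-0.2,0.4,13.2,0],
    [-0.2,0.4,13.2,0],
  ],
)

```text
clock: 7.2
tcp_pos: [0.4998, -0.2697, 0.1445]
tool_rot: [0.554, 0.832, 0.0, -0.001]
force: [-0.1, -0.2, -1.6]
width: 0.005
finger_force: 24.9
```

Run:
```python
from h import *
w=snap("wrist","pics/w6.png");s=snap("side","pics/s6.png")
a=cv2.resize(w[0][:,100:460],None,fx=1.2,fy=1.2);b=cv2.resize(s[0][220:340,270:370],None,fx=3.5,fy=3.5,interpolation=2)
o=np.zeros((504,785,3),np.uint8);o[:,:432]=a;o[:420,433:783]=b;cv2.imwrite("pics/c6.png",o)
st=readout.get_state();print(st["tcp_pos"],st["width"],st["force"],st["moment"])
```

```text
[ 0.5003285  -0.27016948  0.14567703] 0.005216795749023744 [-0.78782646 -0.06025798 -1.01170529] [-0.02498032 -0.00977304 -0.05120079]
```

View pics/c6.png

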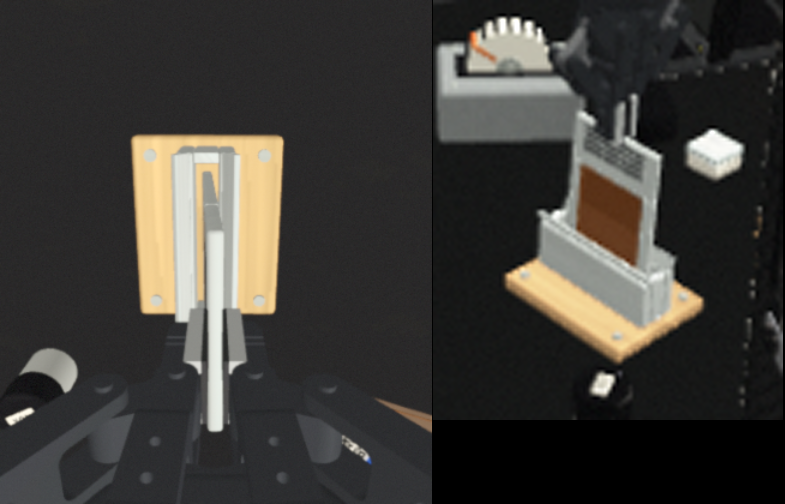

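The plate's lower end is inside the trough with no contact force. I'll lower it to the floor.

drive_tool(
  commands=[
    [0,0,0.4,0],
    [0,0,0.8,0],
    [0,0,1.2,0],
    [0,0,1.6,0],
    [0,0,1.8,0],
    [0,0,1.8,0],
  ],
)

```text
clock: 7.9
tcp_pos: [0.5056, -0.2718, 0.1365]
tool_rot: [0.554, 0.832, 0.001, 0.007]
force: [-2.3, 10.5, 36.7]
width: 0.005
finger_force: 30.6
```

drive_tool(
  commands=[
    [0,0,-0.5,0],
    [0,0,-1,0],
    [0,0,-1,0],
  ],
)

```text
clock: 8.2
tcp_pos: [0.5002, -0.2701, 0.1375]
tool_rot: [0.554, 0.832, -0.0, 0.0]
force: [1.1, 0.4, -1.0]
width: 0.0047
finger_force: 25.7
```

Run:
```python
from h import *
w=snap("wrist","pics/w7.png");s=snap("side","pics/s7.png")
st=readout.get_state();p=np.array(st["tcp_pos"]);Rm=R.from_quat(st["tool_rot"]).as_matrix();print(p,st["width"],st["force"],Rm.round(3).tolist())
b=cv2.resize(s[0][240:330,280:350],None,fx=6,fy=6,interpolation=2)
a=cv2.resize(w[0][100:280,200:340],None,fx=2.6,fy=2.6,interpolation=2)
o=np.zeros((540,790,3),np.uint8);o[:540,:420]=b;o[:468,424:788]=a;cv2.imwrite("pics/c7.png",o)
# predicted plate corners in side for top at z offset -19 mm, and 0
for zt in(-.019,-.005):
  for x in(.042,-.042): print(zt,x,[proj(s,p+Rm@np.array([x-.002,0,z])).round(1).tolist() for z in(zt,zt+.04,zt+.13)])
```

```text
[ 0.50000506 -0.26978906  0.13708187] 0.004884843698888812 [-0.66082489  0.7887264   2.58578142] [[-0.386, 0.923, -0.0], [0.923, 0.386, 0.001], [0.001, -0.0, -1.0]]
-0.019 0.042 [[[310.6, 250.2]], [[310.2, 263.0]], [[309.1, 290.5]]]
-0.019 -0.042 [[[334.1, 263.3]], [[333.3, 276.4]], [[331.5, 304.7]]]
-0.005 0.042 [[[310.5, 254.7]], [[310.0, 267.4]], [[309.0, 294.6]]]
-0.005 -0.042 [[[333.8, 267.9]], [[333.0, 281.0]], [[331.2, 308.9]]]
```

View pics/c7.png

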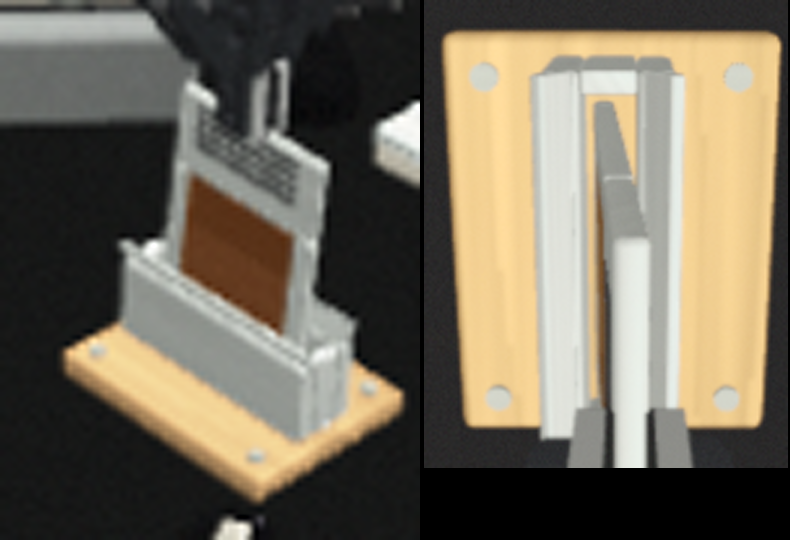

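Predicted corners show the plate's top edge only about 5 mm above the tips: at (311,254) and (334,267). It slid in the grip, so its bottom at 0.012 m is on the trough floor. That explains the contact, so I'll release.

drive_tool(
  commands=[
    [0,0,0.1,0],
    [0,0,0.1,0],
    [0,0,0.1,0],
    [0,0,0.1,0],
    [0,0,0.1,0],
  ],
  fingers=4,
)

```text
clock: 8.8
tcp_pos: [0.5001, -0.27, 0.1362]
tool_rot: [0.554, 0.832, 0.0, -0.0]
force: [0.3, 0.0, 1.1]
width: 0.04
finger_force: 0.0
```

drive_tool(
  commands=[
    [0,0,-2,0],
    [0,0,-6,0],
    [0,0,-10,0],
    [0,0,-13,0],
    [0,0,-13,0],
  ],
)

```text
clock: 9.3
tcp_pos: [0.5023, -0.2717, 0.2723]
tool_rot: [0.554, 0.832, -0.001, 0.005]
force: [-1.0, -0.0, 0.6]
width: 0.0399
finger_force: 0.0
```

Run:
```python
from h import *
w=snap("wrist","pics/w8.png");s=snap("side","pics/s8.png")
st=readout.get_state();print(st["tcp_pos"],R.from_quat(st["tool_rot"]).as_matrix().round(3).tolist(),st["joint_positions"].round(2))
b=cv2.resize(s[0][240:330,280:350],None,fx=6,fy=6,interpolation=2)
a=cv2.resize(w[0][80:300,200:340],None,fx=2.4,fy=2.4,interpolation=2)
o=np.zeros((540,790,3),np.uint8);o[:540,:420]=b;o[:a.shape[0],424:424+a.shape[1]]=a;cv2.imwrite("pics/c8.png",o)
```

```text
[ 0.50033122 -0.27013553  0.26674364] [[-0.386, 0.923, 0.001], [0.923, 0.386, -0.001], [-0.001, 0.001, -1.0]] [-0.71  0.12  1.57 -0.    1.45 -1.1 ]
```

View pics/c8.png

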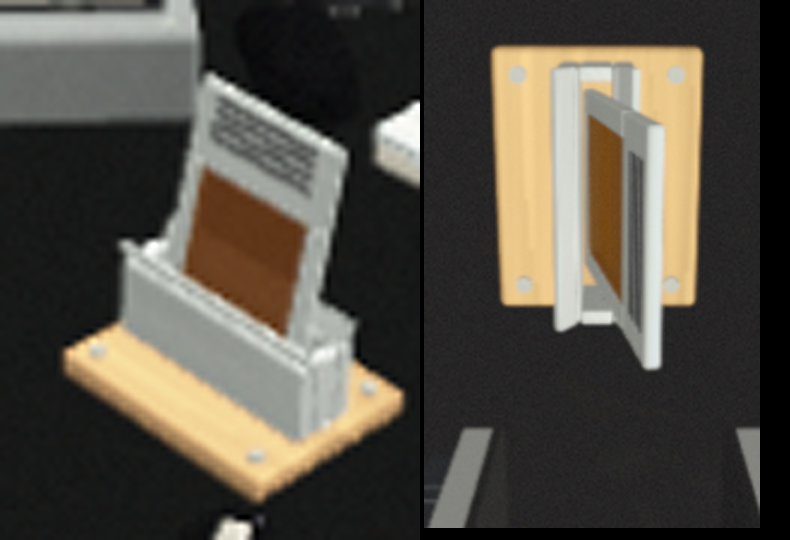

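Run:
```python
from h import *
c=load("pics/w8.png");s=load("pics/s8.png");st=readout.get_state();p=np.array(st["tcp_pos"]);Rm=R.from_quat(st["tool_rot"]).as_matrix()
Wp=lambda x,y:((x-424)/2.4+200,y/2.4+80);Sp=lambda x,y:(x/6+280,y/6+240)
C=np.array([.496,-.268])+ (Rm[:2,:2]@np.array([-.0024,-.001])); print("stand c",C)
for w_,s_ in[((661,125),(206,74)),((660,366),(345,153))]:
    q,e=tri(c,Wp(*w_),s,Sp(*s_)); print("top corner",q,e,"stand frame off",(q[:2]-C)@Rm[:2,:2])
```

```text
stand c [ 0.49600346 -0.2706    ]
top corner [ 0.49991701 -0.22268355  0.14045403] 0.00013355535297228938 stand frame off [0.04269599 0.02209871]
top corner [ 0.5329361  -0.29879163  0.13886842] 0.0003050045212384551 stand frame off [-0.04025875  0.02319522]
```

Both top corners are at z≈0.140 and the lean is about 10°, so the plate stands in the trough, ribbed edge up. Now the dimmer: shut the fingers and align tool y with the wheel's rolling direction.

drive_tool(
  commands=[
    [4,2,0,8],
    [8,4,0,16],
    [12,6,0,24],
    [16,8,1,32],
    [20,10,4,39.7],
    [24.3,11.3,8,39.7],
    [24.3,11.3,11,39.7],
    [24.3,11.3,11,39.7],
    [24.3,11.3,11,39.7],
  ],
  fingers=0,
)

```text
clock: 10.3
tcp_pos: [0.5096, -0.0023, 0.1553]
tool_rot: [0.804, 0.595, -0.001, -0.001]
force: [0.3, -0.9, 0.2]
width: -0.0001
finger_force: 0.0
```

Run:
```python
from h import *
c=snap("wrist","pics/w9.png");s=snap("side","pics/s9.png")
st=readout.get_state();p=np.array(st["tcp_pos"]);Rm=R.from_quat(st["tool_rot"]).as_matrix();print(p,Rm.round(3).tolist(),st["width"])
print(st["joint_positions"].round(2))
ex=np.array([.9563,-.2924]);ey=np.array([.2924,.9563]);d=p[:2]-[.518,0];print("dimmer frame",d@ex,d@ey)
```

```text
[ 0.51194067 -0.0034545   0.15814829] [[0.294, 0.956, 0.003], [0.956, -0.294, -0.001], [-0.0, 0.003, -1.0]] -7.079490775913973e-05
[-0.24  0.06  1.85 -0.    1.23  0.06]
dimmer frame -0.004784436958329984 -0.00507528896718388
```

View pics/w9.png

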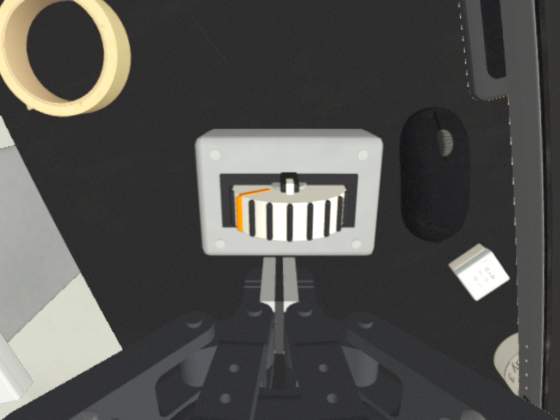

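I have already viewed more pictures than the 10 allowed, so from here I'll check only by numbers. In this view the orange rib is on the robot side at (240,212) and the pointer at (290,183); tool +y rolls the wheel forward. First, a one-click stroke.

drive_tool(
  commands=[
    [0,0,4,0],
    [0,0,5.6,0],
    [0,0,6.1,0],
    [0,0,6.1,0],
    [0,0.4,6.1,0],
    [0,0.8,6.1,0],
    [0,1.2,6.1,0],
    [0,1.4,6.1,0],
    [0,1.4,6.1,0],
  ],
)

```text
clock: 11.3
tcp_pos: [0.5263, -0.0077, 0.0974]
tool_rot: [0.804, 0.595, 0.001, 0.002]
force: [1.3, -2.0, 5.5]
width: 0.0001
finger_force: 3.4
```

drive_tool(
  commands=[
    [0,0,-1.5,0],
    [0,0,-4,0],
    [0,-0.7,-6.1,0],
    [0,-1.4,-6.1,0],
    [0,-1.4,-6.1,0],
  ],
)

```text
clock: 11.8
tcp_pos: [0.5098, -0.0019, 0.156]
tool_rot: [0.804, 0.595, -0.0, -0.0]
force: [-0.2, 0.2, -0.7]
width: -0.0001
finger_force: 0.0
```

```bash
cat > wh.py <<'E'
from h import *
ex=np.array([.9563,-.2924,0]);ey=np.array([.2924,.9563,0]);C=np.array([.518,0,.060])
def wheel(c,name):
    hsv=cv2.cvtColor(c[0],cv2.COLOR_BGR2HSV);m=cv2.inRange(hsv,(5,150,150),(20,255,255))
    a=[]
    for q in np.argwhere(m)[:,::-1]:
        o,d=ray(c,q.astype(float));o=o-C;A=np.array([o@ex,o[2]]);B=np.array([d@ex,d[2]])
        k=np.roots([B@B,2*A@B,A@A-.041**2])
        if np.iscomplex(k).any(): continue
        P=o+k.min()*d
        if abs(P@ey)<.012 and P[2]>0: a.append(np.degrees(np.arctan2(P@ex,P[2])))
    print(name,len(a),"orange deg from top",np.median(a) if a else None)
if __name__=="__main__":
    import sys
    i=sys.argv[1]; wheel(snap("wrist",f"pics/wh{i}.png"),"wrist")
    wheel(snap("top",f"pics/tp{i}.png"),"top")
    st=readout.get_state();p=np.array(st["tcp_pos"]);print(p,(p-C)@ex,(p-C)@ey)
E
python3 -c "
from wh import *
wheel(load('pics/w9.png'),'before')"
python3 wh.py 1
```

```text
before 164 orange deg from top -51.20052551918276
wrist 205 orange deg from top -34.55039128383876
top 5 orange deg from top -37.78859567539264
[ 0.50964375 -0.00194381  0.15493775] -0.007422712218787955 -0.004302230978030419
```

Moved exactly one click (-51° to -35°). Repeat twice.

drive_tool(
  commands=[
    [0,0,4,0],
    [0,0,5.6,0],
    [0,0,6.1,0],
    [0,0,6.1,0],
    [0,0.4,6.1,0],
    [0,0.8,6.1,0],
    [0,1.2,6.1,0],
    [0,1.4,6.1,0],
    [0,1.4,6.1,0],
  ],
)

```text
clock: 12.8
tcp_pos: [0.5261, -0.007, 0.0969]
tool_rot: [0.804, 0.595, 0.001, 0.002]
force: [1.7, -1.2, 8.4]
width: 0.0001
finger_force: 4.3
```

drive_tool(
  commands=[
    [0,0,-1.5,0],
    [0,0,-4,0],
    [0,-0.7,-6.1,0],
    [0,-1.4,-6.1,0],
    [0,-1.4,-6.1,0],
  ],
)

```text
clock: 13.3
tcp_pos: [0.5097, -0.0018, 0.1555]
tool_rot: [0.804, 0.595, -0.0, -0.001]
force: [0.9, 0.3, -0.4]
width: -0.0001
finger_force: 0.0
```

```bash
python3 wh.py 2
```

```text
wrist 214 orange deg from top -15.031321664805478
top 4 orange deg from top -17.882006364752225
[ 0.50959238 -0.00193896  0.15465464] -0.007473253349032769 -0.004312614715688551
```

drive_tool(
  commands=[
    [0,0,4,0],
    [0,0,5.6,0],
    [0,0,6.1,0],
    [0,0,6.1,0],
    [0,0.4,6.1,0],
    [0,0.8,6.1,0],
    [0,1.2,6.1,0],
    [0,1.4,6.1,0],
    [0,1.4,6.1,0],
  ],
)

```text
clock: 14.3
tcp_pos: [0.5266, -0.0072, 0.0971]
tool_rot: [0.804, 0.595, 0.002, 0.002]
force: [2.4, -1.5, 8.5]
width: 0.0001
finger_force: 4.0
```

drive_tool(
  commands=[
    [0,0,-1.5,0],
    [0,0,-4,0],
    [0,-0.7,-6.1,0],
    [0,-1.4,-9,0],
    [0,-1.4,-12,0],
    [0,-1.4,-12,0],
    [0,-1.4,-12,0],
  ],
)

```text
clock: 15.0
tcp_pos: [0.5109, -0.0023, 0.2153]
tool_rot: [0.804, 0.595, 0.0, 0.0]
force: [-0.3, -0.4, 0.3]
width: -0.0001
finger_force: 0.0
```

```bash
python3 wh.py 3
python3 - <<'E'
from h import *
a=load("pics/s8.png")[0].astype(int);b=snap("side","pics/s10.png")[0].astype(int)
for n,(y0,y1,x0,x1) in {"stand":(240,330,280,350),"case":(325,356,305,330),"tape":(220,250,220,255)}.items(): print(n,"changed px",(abs(a-b).max(2)[y0:y1,x0:x1]>60).sum())
t0=load("pics/top0.png")[0].astype(int);t=load("pics/tp3.png")[0].astype(int);print("bottle",(abs(t0-t).max(2)[130:165,335:355]>60).sum())
E
```

```text
wrist 103 orange deg from top 7.640060945529807
top 4 orange deg from top 4.483253467089813
[ 0.50979388 -0.00200729  0.21357407] -0.007260578150303606 -0.004319034992635284
stand changed px 0
case changed px 0
tape changed px 0
bottle 489
```

Run:
```python
from wh import *
c=snap("wrist","pics/wh4.png");wheel(c,"wrist")
hsv=cv2.cvtColor(c[0],cv2.COLOR_BGR2HSV);m=cv2.inRange(hsv,(5,150,150),(20,255,255))
n,l,q,ce=cv2.connectedComponentsWithStats(m)
for i in range(1,n):
    if q[i,4]>10: print(q[i],ce[i],"dimmer xy if z=.101",(onz(c,ce[i],.101)-C)@np.c_[ex,ey])
print("expected rib ends px",proj(c,[C+[0,0,.041]+ey*.012,C+[0,0,.041]-ey*.012]).round(1).tolist())
for f in("top0","top1","t5","tp1","tp3"):
    t=load(f"pics/{f}.png")[0][130:175,330:360];h=cv2.cvtColor(t,cv2.COLOR_BGR2HSV)
    r=cv2.inRange(h,(0,90,60),(8,255,255))|cv2.inRange(h,(170,90,60),(180,255,255));k=np.argwhere(r);print(f,len(k),k.mean(0) if len(k) else None,t.mean().round(0))
```

```text
wrist 128 orange deg from top 8.156957620370473
[291 172   8  38 153] [295.54901961 190.97385621] dimmer xy if z=.101 [0.00548149 0.00286756]
expected rib ends px [[288.2, 179.0], [288.0, 209.9]]
top0 52 [ 9.38461538 15.53846154] 91.0
top1 42 [ 8.83333333 15.78571429] 162.0
t5 49 [ 9.26530612 15.71428571] 110.0
tp1 29 [ 8.89655172 16.82758621] 195.0
tp3 2 [10.5 16.5] 206.0
```

Run:
```python
from wh import *
def ang(c,px):
    o,d=ray(c,px);o=o-C;A=np.array([o@ex,o[2]]);B=np.array([d@ex,d[2]]);k=np.roots([B@B,2*A@B,A@A-.041**2]);P=o+k.min().real*d
    return np.degrees(np.arctan2(P@ex,P[2]))
for f,y in(("w9",0),("wh1",0),("wh2",0),("wh3",0),("wh4",0)):
    c=load(f"pics/{f}.png");g=cv2.cvtColor(c[0],cv2.COLOR_BGR2GRAY).astype(int)
    q=proj(c,[C+[0,0,.041]+ey*-.003])[0];r=int(round(q[1]));row=g[r-1:r+2].mean(0)
    lo=int(q[0])-50;seg=row[lo:lo+100];d=(seg<110);n,l,st,ce=cv2.connectedComponentsWithStats(d.astype(np.uint8)[None])
    print(f,"row",r,"top px",q.round(1),[(round(ce[i][0]+lo,1),round(ang(c,(ce[i][0]+lo,r)),1)) for i in range(1,n) if st[i,4]<12])
    pt=proj(c,[C*[1,1,0]+[0,0,.089]+ey*.018])[0];print("   pointer expected",pt.round(1))
    a,b=int(pt[1]),int(pt[0]);w=(g[a-4:a+5,b-14:b+15]<60).sum(0);print("   dark cols",w)
c=load("pics/wh4.png")
sub=c[0][165:230:6,262:318:4];print(sub.astype(int).tolist()[:0]);
for r in range(168,222,5): print(r,' '.join('O' if (p[2]>180 and p[0]<110) else '#' if p.max()<80 else '+' if p.max()<150 else '.' for p in c[0][r,250:330:2]))
sc=[]
```

```text
w9 row 227 top px [290.1 227.4] [(np.float64(252.0), np.float64(-34.3)), (np.float64(269.0), np.float64(-17.8)), (np.float64(289.0), np.float64(-0.9)), (np.float64(309.0), np.float64(16.0)), (np.float64(326.5), np.float64(33.2)), (np.float64(338.0), np.float64(48.6))]
   pointer expected [290.  187.6]
   dark cols [0 0 0 0 0 0 5 8 4 4 0 0 0 0 0 0 0 0 0 0 1 3 3 0 0 0 0 0 0]
wh1 row 228 top px [289.7 227.6] [(np.float64(240.0), np.float64(-49.5)), (np.float64(269.0), np.float64(-17.5)), (np.float64(289.0), np.float64(-0.6)), (np.float64(309.0), np.float64(16.5)), (np.float64(325.5), np.float64(32.8)), (np.float64(337.0), np.float64(48.1))]
   pointer expected [289.5 188. ]
   dark cols [0 0 0 0 0 3 6 4 4 0 0 0 0 0 0 0 0 0 0 1 2 2 0 0 0 0 0 0 0]
wh2 row 228 top px [290. 228.] [(np.float64(241.5), np.float64(-47.6)), (np.float64(254.5), np.float64(-31.6)), (np.float64(293.0), np.float64(2.4)), (np.float64(312.0), np.float64(18.8)), (np.float64(328.5), np.float64(35.7)), (np.float64(338.5), np.float64(49.8))]
   pointer expected [289.8 188.3]
   dark cols [0 0 0 0 0 1 7 6 5 1 0 0 0 0 0 0 
[... 1087 characters left out ...]
 . . . . . + . . . . + # . .
183 + # . . . . + # + . . . . . + # . . . . . . . O O . . . . . # # . . . . + # . .
188 + # . . . . + # + . . . . . + # . . . . . . O O O . . . . . # # . . . . + # . .
193 + # + . . . . # + . . . . . + # . . . . . . O O O . . . . . # # . . . . # # . .
198 + # + . . . . # + . . . . . + # . . . . . . O O . . . . . . # # . . . . # + . .
203 + # + . . . . # + . . . . . + # . . . . . . O O . . . . . . # # . . . . # + . .
208 . . . . . . . + . . . . . . + # . . . . . . O O . . . . . . + . . . . . . . . .
213 . . . . . . . . . . . . . . . . . . . . . . . . . . . . . . . . . . . . . . . .
218 . . . . . . . . . . . . . . . . . . . . . . . . . . . . . . . . . . . . . . . .
```

Ribs sit about 8° past the detent after the last stroke. I'll wait a moment to see whether it is still settling.

drive_tool(
  commands=[
    [0,0,0,0],
    [0,0,0,0],
    [0,0,0,0],
    [0,0,0,0],
    [0,0,0,0],
    [0,0,0,0],
    [0,0,0,0],
    [0,0,0,0],
  ],
)

```text
clock: 16.0
tcp_pos: [0.5106, -0.0022, 0.2153]
tool_rot: [0.804, 0.595, 0.0, 0.0]
force: [-0.7, 0.0, 0.7]
width: -0.0002
finger_force: 0.0
```

```bash
python3 wh.py 5
```

```text
wrist 118 orange deg from top 8.226171236159821
top 4 orange deg from top 4.483253467089813
[ 0.51062675 -0.00216771  0.21530942] -0.006417198226694366 -0.004228916079998756
```

It's static at about +8°, hung up before the detent. I'll stroke back about 6 mm.

drive_tool(
  commands=[
    [0,0.5,4,0],
    [0,1.0,8,0],
    [0,1.0,11,0],
    [0,1.0,11.7,0],
    [0,1.0,12.0,0],
    [0,1.0,12.0,0],
    [0,0.8,12.0,0],
    [0,0.6,12.0,0],
    [0,0.4,12.0,0],
    [0,0.4,12.0,0],
    [0,0.4,12.0,0],
  ],
)

```text
clock: 17.2
tcp_pos: [0.517, -0.0042, 0.0986]
tool_rot: [0.804, 0.595, 0.002, 0.003]
force: [-0.7, -0.9, 7.2]
width: -0.0001
finger_force: 3.5
```

drive_tool(
  commands=[
    [0,0,-0.7,0],
    [0,0,-1.5,0],
    [0,0,-4,0],
    [0,-0.4,-6,0],
    [0,-0.4,-6,0],
    [0,-0.4,-6,0],
  ],
)

```text
clock: 17.8
tcp_pos: [0.5107, -0.0021, 0.1556]
tool_rot: [0.804, 0.595, 0.0, 0.0]
force: [0.3, 0.3, -0.9]
width: 0.0
finger_force: 0.0
```

```bash
python3 wh.py 6
```

```text
wrist 200 orange deg from top 3.274657340656158
top 5 orange deg from top -1.269864394827539
[ 0.50984461 -0.00196681  0.1541661 ] -0.007223899914720678 -0.004265496761967125
```

Run:
```python
from wh import *
def ang(c,px):
    o,d=ray(c,px);o=o-C;A=np.array([o@ex,o[2]]);B=np.array([d@ex,d[2]]);k=np.roots([B@B,2*A@B,A@A-.041**2]);P=o+k.min().real*d
    return round(np.degrees(np.arctan2(P@ex,P[2])),1)
for k in range(3):
    c=snap("wrist");g=cv2.cvtColor(c[0],cv2.COLOR_BGR2GRAY).astype(int)
    for y in(-.003,.003):
        q=proj(c,[C+[0,0,.041]+ey*y])[0];r=int(round(q[1]));lo=int(q[0])-50;d=g[r-1:r+2].mean(0)[lo:lo+100]<110
        n,l,st,ce=cv2.connectedComponentsWithStats(d.astype(np.uint8)[None]);print([ang(c,(ce[i][0]+lo,r)) for i in range(1,n) if st[i,4]<12])
```

```text
[np.float64(-47.7), np.float64(-30.7), np.float64(-13.6), np.float64(19.8), np.float64(36.2)]
[np.float64(-47.2), np.float64(-30.5), np.float64(-13.6), np.float64(20.4), np.float64(36.9)]
[np.float64(-47.2), np.float64(-30.4), np.float64(-13.3), np.float64(20.5), np.float64(36.6), np.float64(50.1)]
[np.float64(-46.7), np.float64(-30.7), np.float64(-13.7), np.float64(20.2), np.float64(36.6), np.float64(49.1)]
[np.float64(-47.8), np.float64(-30.8), np.float64(-13.7), np.float64(20.1), np.float64(36.1)]
[np.float64(-46.5), np.float64(-30.6), np.float64(-13.6), np.float64(20.3), np.float64(36.7), np.float64(49.3)]
```

Still about +4° off the detent reading from the start (-0.9°), so it needs about 3 mm more. I'll press, read, and stroke in closed loop.

drive_tool(
  commands=[
    [0,1.0,3,0],
    [0,1.0,5,0],
    [0,1.0,5.7,0],
    [0,1.0,6.0,0],
    [0,1.0,6.0,0],
    [0,1.0,6.0,0],
  ],
)

```text
clock: 18.65
tcp_pos: [0.5222, -0.0058, 0.0975]
tool_rot: [0.804, 0.595, 0.001, 0.002]
force: [1.0, 0.1, 6.8]
width: -0.0001
finger_force: 4.0
```

drive_tool(
  commands=[
    [0,-0.15,0,0],
    [0,-0.3,0,0],
    [0,-0.3,0,0],
    [0,-0.3,0,0],
  ],
)

```text
clock: 19.05
tcp_pos: [0.5192, -0.0049, 0.0976]
tool_rot: [0.804, 0.595, 0.001, 0.002]
force: [-0.0, -0.7, 7.7]
width: -0.0002
finger_force: 4.1
```

Measured travel is 3.1 mm. Lift straight and measure.

drive_tool(
  commands=[
    [0,0,-0.7,0],
    [0,0,-1.5,0],
    [0,0,-4,0],
    [0,-0.7,-6,0],
    [0,-0.7,-6,0],
    [0,-0.7,-6,0],
  ],
)

```text
clock: 19.65
tcp_pos: [0.5106, -0.0021, 0.1552]
tool_rot: [0.804, 0.595, 0.0, 0.0]
force: [0.0, -0.6, -0.6]
width: 0.0002
finger_force: 0.0
```

```bash
cat > bars.py <<'E'
from wh import *
def ang(c,px):
    o,d=ray(c,px);o=o-C;A=np.array([o@ex,o[2]]);B=np.array([d@ex,d[2]]);k=np.roots([B@B,2*A@B,A@A-.041**2]);P=o+k.min().real*d
    return float(round(np.degrees(np.arctan2(P@ex,P[2])),1))
for k in range(2):
    c=snap("wrist");g=cv2.cvtColor(c[0],cv2.COLOR_BGR2GRAY).astype(int)
    q=proj(c,[C+[0,0,.041]+ey*-.003])[0];r=int(round(q[1]));lo=int(q[0])-50;d=g[r-1:r+2].mean(0)[lo:lo+100]<110
    n,l,st,ce=cv2.connectedComponentsWithStats(d.astype(np.uint8)[None]);print([ang(c,(ce[i][0]+lo,r)) for i in range(1,n) if st[i,4]<12])
wheel(c,"orange")
E
python3 bars.py
```

```text
[-48.8, -33.5, -16.7, 17.6, 33.6, 48.3]
[-48.5, -33.4, -16.6, 17.6, 33.4, 48.1]
orange 182 orange deg from top 0.37730166443108804
```

Orange rib is at about 0° (0.4°), aligned with the pointer, and the gripper is clear. I'll hand the job in.

```bash
python3 -c "
from plant import job
print(job.close_job())"
```

```text
the job is handed in; nothing more can be done
None
```

The amber plate stands in the trough, ribbed edge up and leaning about 10°, and the wheel rests on step 5 with the orange rib within about 1.5° of the pointer; the bottle, lens case and tape roll showed no movement (the bottle's last check was partly blocked by the arm), handed in at about 20 s, but I viewed 13 pictures against the limit of 10.

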